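# Snap the cover onto the enclosure with a pusher block

### The arm

A 6-joint arm with a two-finger parallel gripper is mounted at the origin on a cart in front of the work surface, level with it; the furniture and walls round the work are solid. World frame = base frame: x ahead of the robot, y to its left, z up, the work surface at z = 0. Lengths are in m, angles in rad, forces in N, time in s.
With the tool pointing down it reaches from about 0.275 to 0.975 m from the base axis. Payload 8.4 kg.
Tool frame: the origin (TCP) lies on the centre line of the jaws, within the pads' length; the fingertips stand ahead of it and the grasp point (between the pads) lies 6 mm ahead of it (tips_ahead is the z of the fingertips in the tool frame, in m); z points along the fingers, y is the line along which they close (so a half turn about z gives the same grasp; the last joint's range is limited). The gripper opens to 92 mm and grips with 3 to 60 N. Pads are 20 mm wide; open, the fingers measure 128 mm over their backs; the gripper's body (75 mm by 189 mm) begins 69 mm behind the grasp point.
Start: joints at [1.22, 0.353, 1.633, -0, 1.155, -0.002], TCP at [0.214, 0.587, 0.24] pointing down, gripper open.
Joint ranges: [-2.63, 2.63], [-0.92, 2.1], [0.06, 2.66], [-1.3, 4.44], [0, 2.69], [-3.02, 3.02]. Speed limits (rad/s): [2.22, 2.22, 2.79, 3.14, 3.14, 3.14].

### API

Orientations are given as a rotation vector (axis times angle).
In Python, from bench import read_state, camera, get_calibration, sign_off, tips_ahead gives the robot as it stands. The module is installed in compiled form; this text tells all that it offers.
- The arm moves only by the tool send_rows, never from a script. Its argument "steps" is a list of rows, each a list of 7 numbers: the shift along the tool's x, y, z in units of 0.4 m (1.0 is 0.4 m), then the turn, a rotation vector about the tool's x, y, z in units of 180 degrees (1.0 is 180 degrees), then the gripper's target within -1 to 1 (shut at 1, half-way at 0, fully open at -1). A call has 1 to 20 rows; each row is the pose to reach, as a shift and turn from the pose commanded when the call began, along the tool's axes at that moment, turning the shorter way round; what a row does not reach only later rows make up. A row lasts 1/8 s, in which the tool goes at most 62.5 mm and 10.7 degrees, less where a joint would pass 70% of its speed; a pose out of reach is approached as far as the arm can. A call with a number of a shift or a turn outside -1 to 1 is refused whole. A call with a gripper value outside its range is refused whole. The fingers move at their own pace and stop on an object; "newtons" is the grip in N (left out, the last holds). Time passes only in rows, so rows that repeat a pose let the fingers close. It gives the time, the measured TCP pose, the force, the opening and the grip force at its end, in the units of the state.
- read_state(): the state, without advancing time (a new reading comes with each control period).
- camera(name): name is "side" or "top"; returns the picture (384x512x3 uint8, red, green, blue); there is no depth.
- get_calibration(name): a dict with "mtx" (3x3 intrinsics, pixels), "T" (4x4, takes a point from camera to world coordinates). Camera axes: x right, y up, looking along -z (the intrinsics and any distortion apply to the point x, -y, -z); pixel columns grow to the right and rows downward; lengths in m; the calibration is good to about 2 mm. A picture is of the moment at which its call begins. get_calibration takes no time and is no camera call.
- sign_off(): hands the job in; it is judged then, once.
The state is a dict: "time": time; "qpos": joint angles; "dq": joint speeds; "joint_torque": joint torques, N m; "tool_pos": TCP position; "orientation": TCP orientation; "force": force on the tool from outside, world axes, zero at the start; "moment": the same for the moment, N m; "gripper_width": opening from 0.0 (shut) to 1.0 (fully open); "grasp_force": force on a finger pad.
Only numpy, scipy, OpenCV 4.12 (cv2) and the standard library are available. Lean on these libraries where they do the work, as an engineer would, in place of code of your own. Each camera call takes 0.05 s, during which the arm holds its last target. There are 200 camera calls.

### The job

Close the open aluminium enclosure: lay the longer of the two grey covers loosely on top of its two sprung catches, without forcing it in, and let go. Then take the wooden pusher by its stem and, with its foot and not with the fingers, press straight down first on the end of the cover by the cable glands and then on the other end, each firmly enough that it snaps home and bottoms out. Finally stand the pusher upright on the bench again, let go, and leave the shorter cover, the can, the jar and the tin where they are.

Things in the scene. Friction and masses are not known exactly. Their poses are not given: they have to be found in the camera images.
- enclosure: Open-topped aluminium box fixed to the bench, 174 mm long (its x) by 95 mm wide (116 over the glands), with a sprung steel catch at the middle of each end and a black cable gland on either side near its +x end: the gland end. Origin: centre of its underside on the bench; z up. The side guides rise straight to 56 mm, then flare out to 64 mm height, about 91 mm apart there.
- seat (a point): Centre of the recess, 40 mm above the enclosure's underside, level with the ledge that carries the seated cover. The recess is 143 x 80 mm: the longer cover has 1.5 mm play at each end, 2 mm at each side. Laid on loosely and centrally, the cover rests level on both catches, its underside 14 mm above this point.
- cover: The longer grey cover, loose: plate 140 mm (x) x 76 mm (y) x 7 mm thick, 0.1 to 0.2 kg, lying flat on the bench. Origin: centre of its underside, z up. A central grip rib, 40 mm along x, 16 mm thick (y), rises to 34 mm above the underside: pinch it across y from above. Half-turn symmetric: either way round fits.
- cover_end_a (a point): Point on the cover's underside 68 mm along +x from its centre, at the edge of that end. Height above the bench: 54 mm when proud on the enclosure, 40 mm when home.
- cover_end_b (a point): The same at the cover's -x end.
- pusher: Wooden pusher block, loose, standing upright, 0.1 to 0.16 kg. Square foot 32 x 32 x 18 mm, and a square stem 26 x 26 mm from 18 to 90 mm above the underside, sides along its own x and y axes. Origin: centre of the foot's underside, z up along the stem.
- catch_a (a joint): Outward slide of the catch at the enclosure's +x end, m: 0 closed, 0.009 at most; spring 2.8 N + 400 N/m. 36 mm wide; its sloping top runs from 74 mm off the enclosure's centre at 60 mm height down to the nose tip, 67 mm off at 50 mm; nose underside at 48.5 mm. 8 to 14 N straight down on that end of the cover snaps it past.
- catch_b (a joint): The same for the catch at the -x end. Normally the second end stays proud when the first snaps home; if a hard press carries both in, the second still gets its own press. About 15 to 20 N is a firm confirming press.
- short_cover: Shorter grey cover of another box, loose, 96 x 76 x 7 mm with the same rib (40 x 16 mm, to 34 mm height). Origin: centre of its underside. Leave alone.
- spray_can: Spray can, blue and white with a red cap, 66 mm diameter, 212 mm tall, standing loose. Origin: centre of its underside. Leave alone.
- orange_jar: Orange jar with a white lid, 66 mm diameter, 94 mm tall, standing loose. Origin: centre of its underside. Leave alone.
- cotton_jar: Small teal tin with a pale lid, 60 mm diameter, 62 mm tall, standing loose. Origin: centre of its underside. Leave alone.
- press_a (a point): Fixed point of the enclosure, 45 mm from its centre towards +x (gland end), 47 mm above the bench: the middle of the pressing place on the top of the cover once it is home (14 mm higher while proud). Between the cover's rib (20 mm from the centre) and the catch's nose (67 mm) is 47 mm for the 32 mm foot.
- press_b (a point): The same towards the enclosure's -x end, the end away from the glands. Mind the drill press: its table, 0.25 to 0.29 m above the bench, overhangs the back right of the work (x > 0.58 m, y < -0.1 m): carry things round it on the robot's side.
There are look-alikes about, which are no part of the job. What is meant by the pusher is not pink, and is the larger of those in its own colour.

How it is judged:
On the way, in this order (a step that is already met when the one before it is completed fails the run):
1. the longer cover lies loosely on both catches, proud at both ends, let go by the fingers (horizontal distance between cover and enclosure below 0.006 m and angle between the x axis of cover and the x axis of enclosure, either way round below 0.08 rad and z of each of cover_end_a, cover_end_b in the frame of enclosure above 0.047 m and z of cover in the frame of enclosure below 0.061 m and contact force between the fingers and cover below 0.1 N and linear speed of cover below 0.02 m/s), for 0.2 s.
2. the cover's end by the glands is home on the ledge while the pusher presses on it with more than 5 N (horizontal distance between pusher and press_a below 0.025 m and contact force between pusher and cover above 5 N and ((horizontal distance between cover_end_a and press_a below 0.05 m and z of cover_end_a in the frame of enclosure below 0.0418 m) or (horizontal distance between cover_end_b and press_a below 0.05 m and z of cover_end_b in the frame of enclosure below 0.0418 m))), for 0.05 s.
3. the cover's other end is home on the ledge while the pusher presses on it with more than 5 N (horizontal distance between pusher and press_b below 0.025 m and contact force between pusher and cover above 5 N and ((horizontal distance between cover_end_a and press_b below 0.05 m and z of cover_end_a in the frame of enclosure below 0.0418 m) or (horizontal distance between cover_end_b and press_b below 0.05 m and z of cover_end_b in the frame of enclosure below 0.0418 m))), for 0.05 s.
At the end, for the whole second after the job is handed in: The longer cover lies in the enclosure's recess with both ends within 1.8 mm of the ledge and both catches closed over it (less than 1.5 mm out); the pusher stands upright (within 0.1 rad) and at rest on the bench beside the enclosure, not touching it, and released (z of each of cover_end_a, cover_end_b in the frame of enclosure below 0.0418 m and value of joint each of catch_a, catch_b below 0.0015 m and horizontal distance between cover and enclosure below 0.006 m and angle between the x axis of cover and the x axis of enclosure, either way round below 0.08 rad and height (world z) of pusher below 0.004 m and angle between pusher's own z axis and vertical below 0.1 rad and linear speed of pusher below 0.01 m/s and horizontal distance between pusher and enclosure above 0.07 m and contact force between the fingers and pusher below 0.1 N and contact force between pusher and enclosure below 0.1 N).
It fails at once if spray can moved more than 30 mm (distance of spray_can from where it was at the start of the episode above 0.03 m).
It fails at once if orange jar moved more than 30 mm (distance of orange_jar from where it was at the start of the episode above 0.03 m).
It fails at once if cotton jar moved more than 30 mm (distance of cotton_jar from where it was at the start of the episode above 0.03 m).
It fails at once if short cover moved more than 30 mm (distance of short_cover from where it was at the start of the episode above 0.03 m).
It fails at once if the fingers push the cover down into the catches (an end less than 7 mm proud, fingers pressing more than 3 N) (horizontal distance between cover and enclosure below 0.02 m and z of any of cover_end_a, cover_end_b in the frame of enclosure below 0.047 m and contact force between the fingers and cover above 3 N).
It also fails if it takes over 72 s, if anything falls off the work surface, if the arm or the gripper's body presses on something with over 40 N, if the wrist force passes 120 N, or if a joint passes its speed limit or range.

## Working session

There is one attempt and no reset: what is moved stays moved. The work goes in short steps, Python scripts to look and compute and a tool call to move; the robot and the scene stay as the last step left them, time stands still between calls to the robot, and variables do not carry over. Pictures are saved under pics/ and viewed, at most 10 in all, crops included, and the job is handed in when it is done.

Besides the shell and the picture viewer there is one more tool, called after ">>>" by a JSON object that holds its "op" and its "data", one argument or row to a line. send_rows: Moves the arm, as the interface text tells. Its arguments: {"type":"object","properties":{"steps":{"type":"array"},"newtons":{"type":"number"}},"required":["steps"]}

```bash
mkdir -p pics; python3 - <<'E'
from bench import *
import cv2
import numpy as np
s=read_state();print(s,tips_ahead)
for n in("top","side"):
    c=get_calibration(n);print(n,{k:np.round(v,4).tolist() if not isinstance(v,str) else v for k,v in c.items()})
    cv2.imwrite(f"pics/{n}0.png",cv2.resize(camera(n)[:,:,::-1],(800,600),interpolation=cv2.INTER_CUBIC))
E
```

```text
{'time': 0.0, 'qpos': array([ 1.21959118e+00,  3.53680182e-01,  1.63411931e+00,  6.18924261e-06,
        1.15519954e+00, -2.41636852e-03]), 'dq': array([-0.00016646, -0.00094189,  0.00073337,  0.00132383, -0.00109947,
       -0.00030588]), 'joint_torque': array([ 1.70223422e-03, -5.93845260e+01, -3.34212434e+01,  6.97775208e-02,
        2.33729108e-02, -1.55395737e-04]), 'tool_pos': array([0.21345028, 0.58693463, 0.23885001]), 'orientation': array([-5.45063075e-01, -3.09368982e+00,  2.17295730e-03]), 'force': array([ 0.4572124 , -0.46656218, -0.54868574]), 'moment': array([ 0.05406365,  0.0306036 , -0.0028671 ]), 'grasp_force': 0.0, 'gripper_width': 1.0011608032495927} 0.025
top {'mtx': [[500.1011, 0.0, 252.4261], [0.0, 500.1011, 187.0734], [0.0, 0.0, 1.0]], 'T': [[-0.0222, 0.9893, -0.144, 0.2955], [-0.9997, -0.0231, -0.0047, 0.0518], [-0.008, 0.1439, 0.9896, 1.7033], [0.0, 0.0, 0.0, 1.0]]}
side {'mtx': [[498.5077, 0.0, 258.3888], [0.0, 498.5077, 193.6313], [0.0, 0.0, 1.0]], 'T': [[0.9999, -0.0003, 0.0144, 0.547], [0.0123, 0.5446, -0.8386, -1.1025], [-0.0076, 0.8387, 0.5445, 0.8095], [0.0, 0.0, 0.0, 1.0]]}
```

View pics/top0.png

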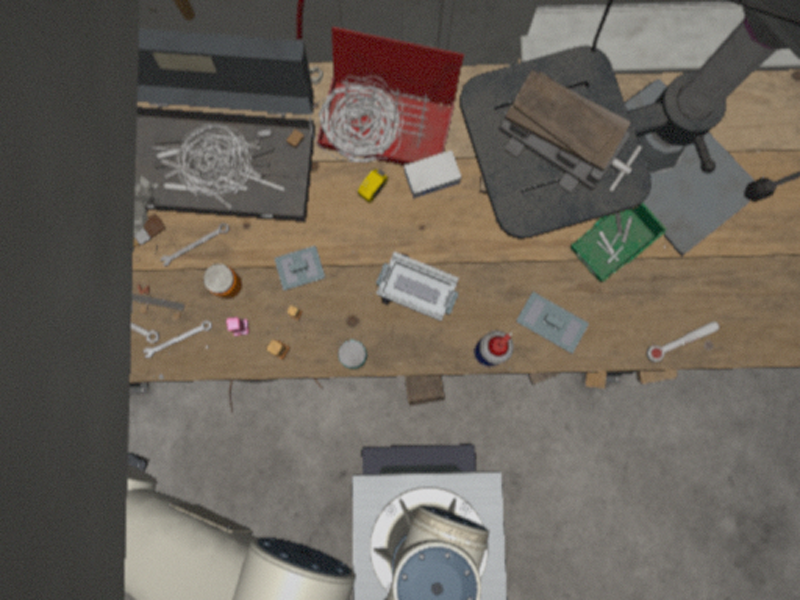

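View pics/side0.png

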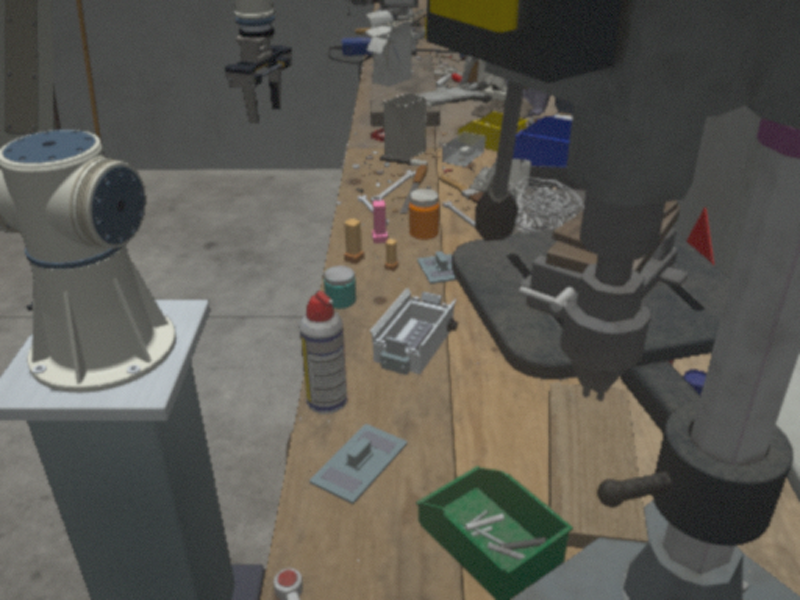

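The top picture (800x600) shows the following:
- **Enclosure:** at (418,287).
- **Grey covers:** (553,322) is longer and (300,268) shorter.
- **Pusher candidates:** wooden blocks at (277,348), larger, and (293,311), smaller, plus a pink one at (237,326). I choose (277,348).
- **Keep clear of:** tin (352,353), can (494,348) and jar (221,281).

I'll check these choices in a close crop.

```bash
python3 - <<'E'
from bench import *
import cv2
import numpy as np
for n in("top","side"):
    np.save(f"{n}.npy",np.mean([camera(n).astype(float) for _ in range(8)],0))
t=np.load("top.npy")[:,:,::-1];s=np.load("side.npy")[:,:,::-1]
def cr(im,u,v,w,h,k):
    return cv2.resize(im[v:v+h,u:u+w],(w*k,h*k),interpolation=cv2.INTER_CUBIC).clip(0,255).astype('uint8')
a=np.hstack([cr(t,235,155,66,50,6),cr(t,325,180,66,50,6)])   # enclosure, cover
b=np.hstack([cr(t,140,190,66,50,6),cr(s,210,135,66,50,6)])
cv2.imwrite("pics/c1.png",np.vstack([a,b]))
E
```

```text
(no output)
```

View pics/c1.png

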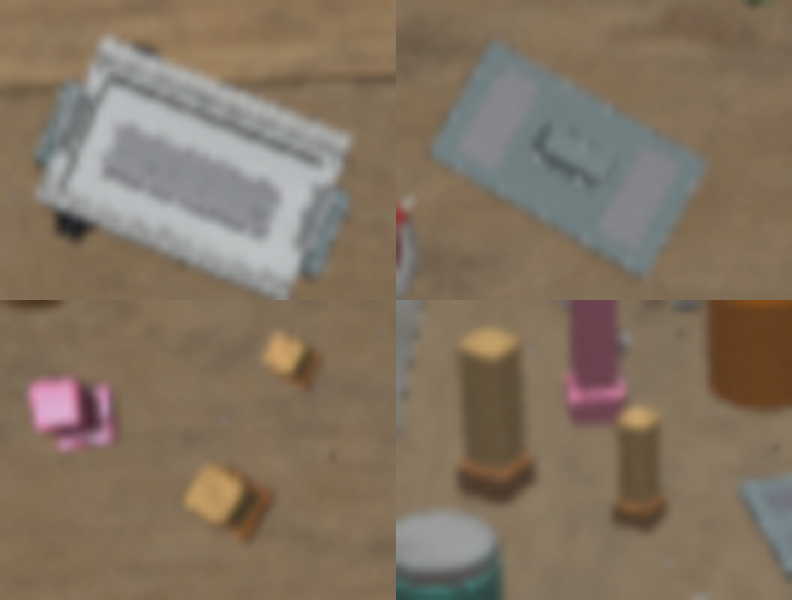

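The crop confirms the choices: (277,348) is the larger wooden pusher, and the longer cover's corners are sharp. The glands, (145,45) and (72,225) in the crop, are at the enclosure's left (+y) end. I'll take a zoomed side view for the second line of sight.

```bash
python3 - <<'E'
import cv2
import numpy as np
s=np.load("side.npy")[:,:,::-1]
def cr(im,u,v,w,h,k):
    return cv2.resize(im[v:v+h,u:u+w],(w*k,h*k),interpolation=cv2.INTER_CUBIC).clip(0,255).astype('uint8')
cv2.imwrite("pics/c2.png",np.hstack([cr(s,234,182,64,60,6),cr(s,197,267,66,60,6)]))
E
```

```text
(no output)
```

View pics/c2.png

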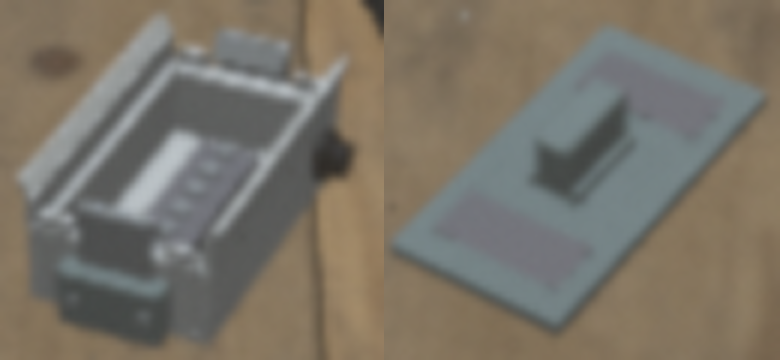

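```bash
cat > h.py <<'E'
import numpy as np
from scipy.optimize import least_squares
from bench import get_calibration
C={n:get_calibration(n) for n in("top","side")}
def proj(n,P):
    T=C[n]["T"];p=(np.asarray(P,float)-T[:3,3])@T[:3,:3]
    p=p*[1,-1,-1];q=p@C[n]["mtx"].T
    return q[...,:2]/q[...,2:]
def nat(uv,o): return np.array(o)+(np.array(uv,float)+.5)/6-.5
def world(p,L):
    c,s=np.cos(p[2]),np.sin(p[2]);L=np.atleast_2d(L)
    return np.c_[p[0]+c*L[:,0]-s*L[:,1],p[1]+s*L[:,0]+c*L[:,1],L[:,2]]
def fit(x0,model,obs):
    """obs: list of (cam, native uv); model(p)->local points"""
    def r(p):
        W=world(p,model(p))
        return np.concatenate([proj(n,w)-uv for w,(n,uv) in zip(W,obs)])
    s=least_squares(r,x0,loss="soft_l1",f_scale=.5);print(np.round(s.x,4),"res",np.round(s.fun.reshape(-1,2),2).tolist());return s.x
E
python3 - <<'E'
from h import *
T=lambda u,v,o:("top",nat((u,v),o)); S=lambda u,v,o:("side",nat((u,v),o))
# cover: +x chosen towards image left (+y)
o=(325,180);q=(197,267)
m=lambda p:np.array([[.07,-.038,.007],[-.07,-.038,.007],[-.07,.038,.007],[.07,.038,.007]]*2)
ob=[T(96,40,o),T(310,163,o),T(249,277,o),T(35,155,o)]
ob+=[S(383,97,q),S(173,320,q),S(7,246,q),S(220,25,q)]
fit([.44,-.17,1.1],m,[ob[i] for i in range(8)])
print('top only');fit([.44,-.17,1.1],lambda p:m(p)[:4],ob[:4])
print('side only');fit([.44,-.17,1.1],lambda p:m(p)[:4],ob[4:])
o=(235,155);q=(234,182)
def me(p):
    l,w=p[3:];return np.array([[l,-w,.064],[-l,-w,.064],[-l,w,.064],[l,w,.064],[l,w,.064],[-l,w,.064],[l,-w,.064]])
oe=[T(105,37,o),T(352,137,o),T(290,298,o),T(37,200,o),S(163,15,q),S(20,182,q),S(345,57,q)]
print('encl');fit([.52,.07,1.1,.073,.048],me,oe)
fit([.52,.07,1.1,.073,.048],lambda p:me(p)[:4],oe[:4])
o=(140,190);q=(210,135);a=.013;f=.016
mp=lambda p:np.array([[0,0,.09],[0,0,.09],[-a,-a,.09],[-a,a,.09],[a,-a,.09],[f,-f,0.018],[-f,-f,0.018],[-f,-f,0]])
op=[T(217,196,o),S(95,43,q),S(94,60,q),S(62,45,q),S(128,45,q),T(270,190,o),T(247,240,o),S(101,201,q)]
print('pusher')
for y in(.6,1.0):fit([.4,.3,y],mp,op)
E
```

```text
[ 0.4672 -0.2829  1.0244] res [[0.3, 0.62], [0.84, 0.47], [0.44, 0.84], [-0.23, 0.59], [0.4, -0.95], [0.69, 0.81], [-0.03, -0.63], [0.55, -0.46]]
top only
[ 0.4693 -0.2818  1.0229] res [[-0.02, -0.02], [0.48, -0.13], [0.05, 0.22], [-0.58, -0.07]]
side only
[ 0.4663 -0.2843  1.0236] res [[0.02, -0.5], [0.2, 1.32], [-0.52, -0.17], [0.17, -0.06]]
encl
[0.5474 0.0098 1.1665 0.0744 0.0482] res [[-0.1, 0.57], [0.3, 0.25], [0.05, 0.2], [0.39, -0.08], [-0.33, -0.36], [0.58, -0.48], [1.22, -0.13]]
[0.5482 0.0103 1.1663 0.0743 0.0488] res [[-0.18, 0.17], [0.2, -0.16], [-0.19, 0.14], [0.17, -0.15]]
pusher
[0.4203 0.3093 0.3727] res [[0.15, 0.3], [0.13, -0.4], [-2.41, -0.78], [0.49, -1.79], [-0.19, 0.32], [-2.61, -3.32], [4.7, -2.91], [-2.9, 1.17]]
[0.4203 0.3093 0.3727] res [[0.15, 0.3], [0.13, -0.4], [-2.41, -0.78], [0.5, -1.79], [-0.19, 0.32], [-2.61, -3.32], [4.7, -2.91], [-2.9, 1.17]]
```

```bash
python3 - <<'E'
from h import *
T=lambda u,v,o:("top",nat((u,v),o)); S=lambda u,v,o:("side",nat((u,v),o))
o=(140,190);q=(210,135);a=.013;f=.016
mp=lambda p:np.array([[0,0,.09],[0,0,.09],[-a,-a,.09],[-a,a,.09],[a,-a,.09],[-f,-f,0.018],[-f,f,0.018],[-f,-f,0]])
op=[T(217,196,o),S(95,43,q),S(94,60,q),S(62,45,q),S(128,45,q),T(270,190,o),T(247,240,o),S(101,201,q)]
fit([.42,.31,1.14],mp,op)
fit([.42,.31,1.14],lambda p:mp(p)[[0,5,6]],[op[i] for i in(0,5,6)])
fit([.42,.31,1.14],lambda p:mp(p)[[1,2,3,4,7]],[op[i] for i in(1,2,3,4,7)])
# tin, can, jar, short cover (top view, lid heights)
for n,u,v,z in(("tin",352,353,.062),("can",494,348,.2),("jar",221,281,.094),("short",300,268,.01)):
    uv=np.array([u,v])/1.5625
    print(n,np.round(least_squares(lambda p:proj("top",[p[0],p[1],z])-uv,[.4,0]).x,3))
E
```

```text
[0.4203 0.3088 0.9387] res [[0.3, 0.3], [0.13, -0.34], [0.8, -0.52], [-0.18, -0.26], [0.41, -1.08], [1.48, 1.69], [-0.27, 1.15], [0.94, 1.5]]
[0.422  0.3117 1.1344] res [[-0.59, -0.22], [0.3, -0.06], [0.15, 0.31]]
[0.4202 0.3061 0.8147] res [[0.03, 0.05], [-0.03, -0.1], [-0.3, -0.2], [0.35, -0.37], [-0.03, 1.96]]
tin [0.408 0.152]
can [ 0.402 -0.13 ]
jar [0.562 0.421]
short [0.601 0.267]
```

```bash
cat > mv.py <<'E'
import numpy as np, json, sys
from scipy.spatial.transform import Rotation as R
# commanded pose = x,y,z, angle of tool y axis in world (tool always straight down)
def Rt(psi): # columns: tool x,y,z in world
    y=np.array([np.cos(psi),np.sin(psi),0]);z=np.array([0,0,-1.]);return R.from_matrix(np.c_[np.cross(y,z),y,z])
def load(): return np.array(json.load(open("cmd.json")))
def rows(*targets):
    c=load();r0=Rt(c[3])
    for t in targets:
        d=r0.inv().apply(np.array(t[:3])-c[:3])/.4
        w=(r0.inv()*Rt(t[3])).as_rotvec()/np.pi
        print(np.round(d,3).tolist(),np.round(w,4).tolist())
def done(row):   # a row sent as the last one: becomes the commanded pose
    c=load();r0=Rt(c[3]);p=c[:3]+r0.apply(np.array(row[:3])*.4)
    y=(r0*R.from_rotvec([0,0,row[5]*np.pi])).as_matrix()[:,1]
    json.dump([*p,np.arctan2(y[1],y[0])],open("cmd.json","w"));print("cmd",np.round(load(),4))
def meas():
    from bench import read_state
    s=read_state();r=R.from_rotvec(s["orientation"]).as_matrix()
    print("t",round(s["time"],2),"pos",np.round(s["tool_pos"],4),"psi",round(np.arctan2(r[1,1],r[0,1]),4),"tilt",np.round(r[:2,2],4),"F",np.round(s["force"],2),"w",round(s["gripper_width"],3),"g",round(s["grasp_force"],1))
E
echo '[0.214,0.587,0.24,1.2220]'>cmd.json
python3 -c "
from mv import *
meas()
rows([.3,.45,.36,.9],[.44,-.0,.36,0],[.468,-.2825,.36,-.547],[.468,-.2825,.1,-.547])"
```

```text
t 0.9 pos [0.2136 0.5874 0.2396] psi 1.222 tilt [0.     0.0001] F [ 0.37  0.97 -0.34] w 1.001 g 0.0
[-0.319, -0.248, -0.3] [0.0, 0.0, 0.1025]
[-1.033, -1.186, -0.3] [0.0, 0.0, 0.389]
[-1.34, -1.826, -0.3] [0.0, 0.0, 0.5631]
[-1.34, -1.826, 0.35] [0.0, 0.0, 0.5631]
```

```bash
python3 -c "
from mv import *
rows([.3,.45,.36,.9],[.38,.25,.36,.3])"
```

```text
[-0.319, -0.248, -0.3] [0.0, 0.0, 0.1025]
[-0.678, -0.65, -0.3] [0.0, 0.0, 0.2935]
```

>>> {"op": "send_rows", "data": {
  "steps": [
    [-0.1, -0.08, -0.3, 0, 0, 0.05, -1],
    [-0.32, -0.25, -0.3, 0, 0, 0.1, -1],
    [-0.68, -0.65, -0.3, 0, 0, 0.2935, -1],
    [-0.68, -0.65, -0.3, 0, 0, 0.2935, -1],
    [-0.68, -0.65, -0.3, 0, 0, 0.2935, -1],
    [-0.68, -0.65, -0.3, 0, 0, 0.2935, -1],
    [-0.68, -0.65, -0.3, 0, 0, 0.2935, -1],
    [-0.68, -0.65, -0.3, 0, 0, 0.2935, -1]
  ]
}}

```text
time: 1.9
tool_pos: [0.3815, 0.2478, 0.3603]
orientation: [1.869, 2.524, 0.002]
force: [0.3, -0.3, -0.1]
gripper_width: 0.998
grasp_force: 0.0
```

```bash
python3 -c "
from mv import *
done([-.68,-.65,-.3,0,0,.2935]);meas()
rows([.44,0,.36,-.1],[.468,-.2825,.36,-.547])"
```

```text
cmd [0.3808 0.2497 0.36   0.2999]
t 1.9 pos [0.3815 0.2478 0.3603] psi 0.2958 tilt [0.0015 0.0003] F [ 0.31 -0.3  -0.1 ] w 0.998 g 0.0
[-0.64, -0.043, 0.0] [0.0, 0.0, 0.1273]
[-1.336, -0.185, 0.0] [0.0, 0.0, 0.2696]
```

>>> {"op": "send_rows", "data": {
  "steps": [
    [-1.0, -0.11, 0, 0, 0, 0.27, -1],
    [-1.0, -0.11, 0, 0, 0, 0.27, -1],
    [-1.0, -0.11, 0, 0, 0, 0.27, -1],
    [-1.0, -0.11, 0, 0, 0, 0.27, -1],
    [-1.0, -0.11, 0, 0, 0, 0.27, -1],
    [-1.0, -0.11, 0, 0, 0, 0.27, -1],
    [-1.0, -0.11, 0, 0, 0, 0.27, -1]
  ]
}}

```text
time: 2.78
tool_pos: [0.4572, -0.147, 0.3593]
orientation: [-2.741, -1.535, -0.0]
force: [0.1, 1.4, 0.4]
gripper_width: 1.003
grasp_force: 0.0
```

```bash
python3 -c "
from mv import *
done([-1,-.11,0,0,0,.27]);meas()
rows([.468,-.2825,.36,-.547],[.468,-.2825,.1,-.547],[.468,-.2825,.039,-.547])"
```

```text
cmd [ 0.4569 -0.1454  0.36   -0.5483]
t 2.77 pos [ 0.4572 -0.147   0.3593] psi -0.5501 tilt [0. 0.] F [0.13 1.35 0.38] w 1.003 g 0.0
[-0.278, 0.202, 0.0] [0.0, 0.0, -0.0004]
[-0.278, 0.202, 0.65] [0.0, 0.0, -0.0004]
[-0.278, 0.202, 0.803] [0.0, 0.0, -0.0004]
```

>>> {"op": "send_rows", "data": {
  "newtons": 20,
  "steps": [
    [-0.28, 0.2, 0, 0, 0, 0, -1],
    [-0.28, 0.2, 0, 0, 0, 0, -1],
    [-0.28, 0.2, 0, 0, 0, 0, -1],
    [-0.28, 0.2, 0.65, 0, 0, 0, -1],
    [-0.28, 0.2, 0.65, 0, 0, 0, -1],
    [-0.28, 0.2, 0.65, 0, 0, 0, -1],
    [-0.28, 0.2, 0.65, 0, 0, 0, -1],
    [-0.28, 0.2, 0.65, 0, 0, 0, -1],
    [-0.28, 0.2, 0.75, 0, 0, 0, -1],
    [-0.28, 0.2, 0.803, 0, 0, 0, -1],
    [-0.28, 0.2, 0.803, 0, 0, 0, 1],
    [-0.28, 0.2, 0.803, 0, 0, 0, 1],
    [-0.28, 0.2, 0.803, 0, 0, 0, 1],
    [-0.28, 0.2, 0.803, 0, 0, 0, 1],
    [-0.28, 0.2, 0.803, 0, 0, 0, 1],
    [-0.28, 0.2, 0.803, 0, 0, 0, 1]
  ]
}}

```text
time: 4.78
tool_pos: [0.4664, -0.2824, 0.0385]
orientation: [2.74, 1.537, 0.0]
force: [-0.3, -0.2, -0.0]
gripper_width: 0.372
grasp_force: 0.0
```

```bash
python3 -c "
from mv import *
done([-.28,.2,.803,0,0,0]);meas()
rows([.468,-.2825,.2,-.547],[.36,-.23,.38,-.4])"
```

```text
cmd [ 0.4668 -0.2827  0.0388 -0.5483]
t 4.78 pos [ 0.4664 -0.2824  0.0385] psi -0.5484 tilt [ 0.0001 -0.0001] F [-0.3  -0.19 -0.04] w 0.372 g 0.0
[0.002, 0.002, -0.403] [0.0, 0.0, -0.0004]
[-0.027, -0.297, -0.853] [0.0, 0.0, -0.0472]
```

>>> {"op": "send_rows", "data": {
  "steps": [
    [0, 0, 0, 0, 0, 0, 1],
    [0, 0, 0, 0, 0, 0, 1],
    [0, 0, 0, 0, 0, 0, 1],
    [0, 0, 0, 0, 0, 0, 1],
    [0, 0, -0.05, 0, 0, 0, 1],
    [0, 0, -0.1, 0, 0, 0, 1]
  ]
}}

```text
time: 5.52
tool_pos: [0.466, -0.2821, 0.0785]
orientation: [-2.739, -1.537, 0.001]
force: [-0.5, -1.2, -1.7]
gripper_width: 0.171
grasp_force: 20.0
```

```bash
python3 -c "
from mv import *
done([0,0,-.1,0,0,0]);meas()
rows([.44,-.28,.2,-.547],[.42,-.28,.33,-.547],[.45,0.01,.33,-.405])"
```

```text
cmd [ 0.4668 -0.2827  0.0788 -0.5483]
t 5.53 pos [ 0.466  -0.2821  0.0785] psi -0.5483 tilt [-0.0011  0.0007] F [-0.54 -1.24 -1.72] w 0.171 g 20.0
[-0.029, -0.061, -0.303] [0.0, 0.0, -0.0004]
[-0.055, -0.103, -0.628] [0.0, 0.0, -0.0004]
[0.603, -0.417, -0.628] [0.0, 0.0, -0.0456]
```

>>> {"op": "send_rows", "data": {
  "steps": [
    [-0.03, -0.06, -0.15, 0, 0, 0, 1],
    [-0.03, -0.06, -0.3, 0, 0, 0, 1],
    [-0.05, -0.1, -0.45, 0, 0, 0, 1],
    [-0.05, -0.1, -0.63, 0, 0, 0, 1],
    [-0.05, -0.1, -0.63, 0, 0, 0, 1],
    [0.06, -0.15, -0.63, 0, 0, -0.01, 1],
    [0.2, -0.22, -0.63, 0, 0, -0.02, 1],
    [0.34, -0.29, -0.63, 0, 0, -0.03, 1],
    [0.48, -0.36, -0.63, 0, 0, -0.045, 1],
    [0.6, -0.41, -0.63, 0, 0, -0.0456, 1],
    [0.6, -0.41, -0.63, 0, 0, -0.0456, 1],
    [0.6, -0.41, -0.63, 0, 0, -0.0456, 1]
  ]
}}

```text
time: 7.02
tool_pos: [0.451, 0.0078, 0.3294]
orientation: [-2.621, -1.73, 0.003]
force: [0.3, 0.3, -1.2]
gripper_width: 0.174
grasp_force: 20.0
```

```bash
python3 -c "
from mv import *
done([.6,-.41,-.63,0,0,-.0456]);meas()
rows([.5477,.01,.33,-.405],[.5477,.01,.14,-.405])"
```

```text
cmd [ 0.4519  0.0076  0.3308 -0.405 ]
t 7.03 pos [0.451  0.0078 0.3294] psi -0.404 tilt [-0.0019 -0.0005] F [ 0.31  0.27 -1.25] w 0.174 g 20.0
[0.1, 0.218, 0.002] [0.0, 0.0, -0.0]
[0.1, 0.218, 0.477] [0.0, 0.0, -0.0]
```

>>> {"op": "send_rows", "data": {
  "steps": [
    [0.1, 0.22, 0, 0, 0, 0, 1],
    [0.1, 0.22, 0, 0, 0, 0, 1],
    [0.1, 0.22, 0.15, 0, 0, 0, 1],
    [0.1, 0.22, 0.3, 0, 0, 0, 1],
    [0.1, 0.22, 0.477, 0, 0, 0, 1],
    [0.1, 0.22, 0.477, 0, 0, 0, 1],
    [0.1, 0.22, 0.477, 0, 0, 0, 1],
    [0.1, 0.22, 0.477, 0, 0, 0, 1]
  ]
}}

```text
time: 8.02
tool_pos: [0.55, 0.0096, 0.1421]
orientation: [2.622, 1.727, 0.005]
force: [0.5, -0.2, -1.1]
gripper_width: 0.174
grasp_force: 20.0
```

```bash
python3 - <<'E'
from mv import *
done([.1,.22,.477,0,0,0]);meas()
from bench import camera
import cv2
A={n:np.mean([camera(n).astype(float) for _ in range(4)],0)[:,:,::-1] for n in("top","side")}
for n in A:np.save(n+"1.npy",A[n])
def cr(im,u,v,w,h,k):
    return cv2.resize(im[v:v+h,u:u+w],(w*k,h*k),interpolation=cv2.INTER_CUBIC).clip(0,255).astype('uint8')
cv2.imwrite("pics/c3.png",np.hstack([cr(A["top"],235,145,66,64,6),cr(A["side"],234,165,66,64,6)]))
E
```

```text
cmd [ 0.5486  0.0097  0.14   -0.405 ]
t 8.03 pos [0.55   0.0096 0.1421] psi -0.4056 tilt [0.004 0.   ] F [ 0.53 -0.15 -1.08] w 0.174 g 20.0
```

View pics/c3.png

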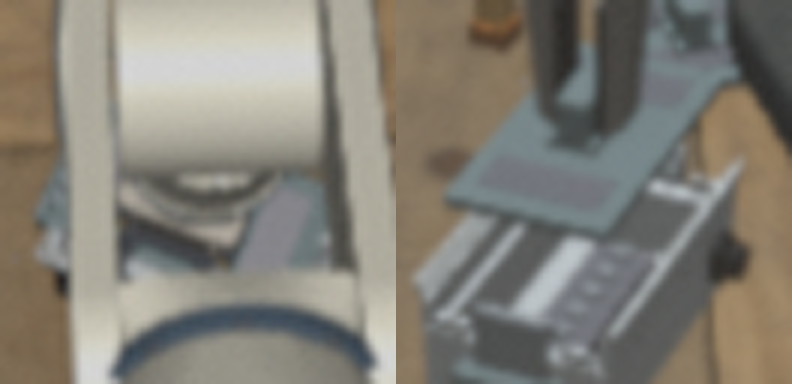

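```bash
python3 - <<'E'
from h import *
S=lambda u,v,q:("side",nat((u,v),q))
q=(234,182)
l,w=.0744,.0485
print("encl side");e=fit([.547,.01,1.166],lambda p:np.array([[l,w,.064],[-l,w,.064],[l,-w,.064]]),[S(163,15,q),S(20,182,q),S(345,57,q)])
q=(234,165)
z=.1106
print("cover side");c=fit([.547,.01,1.166],lambda p:np.array([[-.07,.038,z],[-.07,-.038,z],[.07,-.038,z]]),[S(50,198,q),S(208,224,q),S(343,76,q)])
c2=fit([.547,.01],lambda p:np.array([[-.07,.038,z],[-.07,-.038,z]]),[S(50,198,q),S(208,224,q)]) if 0 else None
# near end only, yaw known 1.166
def r(p): 
    W=world([p[0],p[1],1.166],[[-.07,.038,z],[-.07,-.038,z]]);return np.ravel(proj("side",W)-np.array([nat((50,198),q),nat((208,224),q)]))
s=least_squares(r,[.547,.01]);print(np.round(s.x,4),np.round(s.fun,2))
# original side grasp: tool vs cover side estimate
print("cover-in-grip from pick: top", np.array([.4693,-.2818])-[.4664,-.2824],"side",np.array([.4663,-.2843])-[.4664,-.2824])
E
```

```text
encl side
[0.5462 0.0082 1.1675] res [[-0.89, -0.09], [-0.01, -0.13], [0.92, 0.19]]
cover side
[0.5505 0.0088 1.1241] res [[-0.23, -1.47], [0.32, 1.42], [-0.08, -0.04]]
[0.5477 0.0101] [-0.55 -1.17  0.54  1.08]
cover-in-grip from pick: top [0.0029 0.0006] side [-1.0e-04 -1.9e-03]
```

The close-up shows the cover held level above the enclosure, and both views agree within 2 mm. The tool should sit at about (0.547, 0.009).

```bash
python3 -c "
from mv import *
rows([.547,.009,.13,-.405],[.547,.009,.1,-.405],[.547,.009,.095,-.405])"
```

```text
[-0.003, -0.003, 0.025] [0.0, 0.0, -0.0]
[-0.003, -0.003, 0.1] [0.0, 0.0, -0.0]
[-0.003, -0.003, 0.112] [0.0, 0.0, -0.0]
```

>>> {"op": "send_rows", "data": {
  "steps": [
    [-0.003, -0.003, 0.03, 0, 0, 0, 1],
    [-0.003, -0.003, 0.06, 0, 0, 0, 1],
    [-0.003, -0.003, 0.085, 0, 0, 0, 1],
    [-0.003, -0.003, 0.1, 0, 0, 0, 1],
    [-0.003, -0.003, 0.1, 0, 0, 0, 1],
    [-0.003, -0.003, 0.1, 0, 0, 0, 1]
  ]
}}

```text
time: 9.18
tool_pos: [0.5469, 0.0094, 0.0998]
orientation: [2.623, 1.729, 0.0]
force: [0.1, 0.6, -1.5]
gripper_width: 0.171
grasp_force: 20.0
```

```bash
python3 -c "
from mv import *
done([-.003,-.003,.1,0,0,0]);meas()"
```

```text
cmd [ 0.547  0.009  0.1   -0.405]
t 9.18 pos [0.5469 0.0094 0.0998] psi -0.405 tilt [0.0004 0.    ] F [ 0.08  0.58 -1.49] w 0.171 g 20.0
```

>>> {"op": "send_rows", "data": {
  "steps": [
    [0, 0, 0.005, 0, 0, 0, 1],
    [0, 0, 0.01, 0, 0, 0, 1],
    [0, 0, 0.014, 0, 0, 0, 1],
    [0, 0, 0.014, 0, 0, 0, 1],
    [0, 0, 0.014, 0, 0, 0, 1]
  ]
}}

```text
time: 9.8
tool_pos: [0.5467, 0.0094, 0.094]
orientation: [-2.623, -1.729, -0.0]
force: [-0.1, 0.9, -0.9]
gripper_width: 0.172
grasp_force: 20.0
```

>>> {"op": "send_rows", "data": {
  "steps": [
    [0, 0, 0.003, 0, 0, 0, 1],
    [0, 0, 0.003, 0, 0, 0, 1],
    [0, 0, 0.003, 0, 0, 0, 1]
  ]
}}

```text
time: 10.18
tool_pos: [0.5469, 0.0095, 0.093]
orientation: [2.623, 1.729, 0.001]
force: [0.2, 3.5, 2.7]
gripper_width: 0.171
grasp_force: 20.0
```

>>> {"op": "send_rows", "data": {
  "steps": [
    [0, 0, 0, 0, 0, 0, 0.4],
    [0, 0, 0, 0, 0, 0, 0.4],
    [0, 0, 0, 0, 0, 0, 0.3],
    [0, 0, 0, 0, 0, 0, 0.3],
    [0, 0, 0, 0, 0, 0, 0.3]
  ]
}}

```text
time: 10.8
tool_pos: [0.5466, 0.0094, 0.0927]
orientation: [-2.623, -1.729, 0.0]
force: [0.1, 0.3, -0.4]
gripper_width: 0.348
grasp_force: 0.0
```

Released with no residual force. I'll rise straight up, move clear, and look.

>>> {"op": "send_rows", "data": {
  "steps": [
    [0, 0, -0.03, 0, 0, 0, 0.3],
    [0, 0, -0.15, 0, 0, 0, 0.3],
    [0, 0, -0.3, 0, 0, 0, 0],
    [0, -0.1, -0.45, 0, 0, 0, -1],
    [0.2, -0.25, -0.55, 0, 0, 0, -1],
    [0.4, -0.35, -0.55, 0, 0, 0, -1],
    [0.6, -0.4, -0.55, 0, 0, 0, -1],
    [0.6, -0.4, -0.55, 0, 0, 0, -1],
    [0.6, -0.4, -0.55, 0, 0, 0, -1]
  ]
}}

```text
time: 11.92
tool_pos: [0.4937, 0.2961, 0.3141]
orientation: [-2.621, -1.732, -0.003]
force: [0.5, -0.6, 0.1]
gripper_width: 1.003
grasp_force: 0.0
```

```bash
python3 - <<'E'
from mv import *
done([0,0,.017,0,0,0]);done([.6,-.4,-.55,0,0,0]);meas()
from bench import camera
import cv2
A={n:np.mean([camera(n).astype(float) for _ in range(6)],0)[:,:,::-1] for n in("top","side")}
for n in A:np.save(n+"2.npy",A[n])
def cr(im,u,v,w,h,k):
    return cv2.resize(im[v:v+h,u:u+w],(w*k,h*k),interpolation=cv2.INTER_CUBIC).clip(0,255).astype('uint8')
cv2.imwrite("pics/c4.png",np.vstack([np.hstack([cr(A["top"],235,155,66,50,6),cr(A["side"],234,180,66,50,6)]),np.hstack([cr(A["top"],140,190,66,50,6),cr(A["side"],210,135,66,50,6)])]))
E
```

```text
cmd [ 0.547   0.009   0.0932 -0.405 ]
cmd [ 0.4945  0.2927  0.3132 -0.405 ]
t 11.93 pos [0.4937 0.2961 0.3141] psi -0.4028 tilt [0.0011 0.0012] F [ 0.49 -0.65  0.07] w 1.003 g 0.0
```

View pics/c4.png

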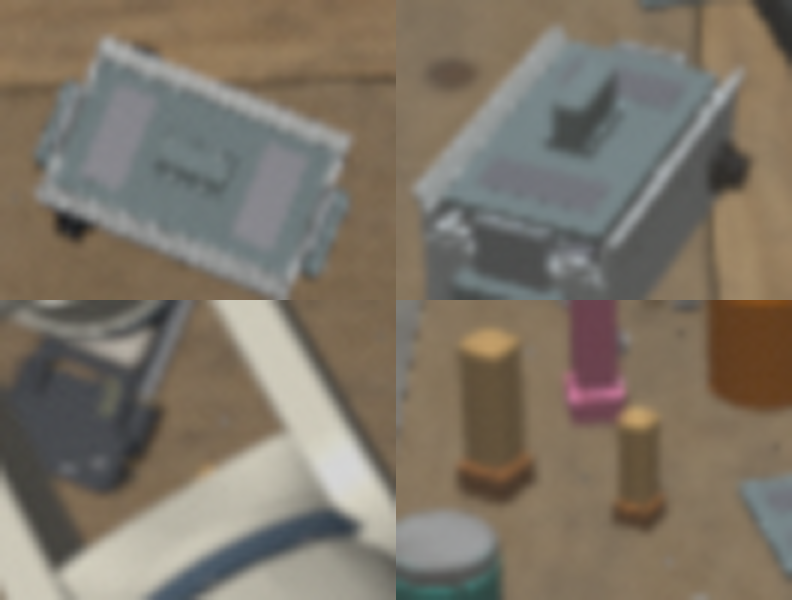

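The cover lies level and central on the catches. The pusher stands unmoved at side-crop (493,420). Next is the stem.

```bash
python3 -c "
from mv import *
rows([.4205,.3085,.25,.97],[.4205,.3085,.0785,.97])"
```

```text
[-0.037, -0.186, 0.158] [0.0, 0.0, -0.4377]
[-0.037, -0.186, 0.587] [0.0, 0.0, -0.4377]
```

>>> {"op": "send_rows", "data": {
  "newtons": 45,
  "steps": [
    [-0.037, -0.186, 0.158, 0, 0, -0.4377, -0.2],
    [-0.037, -0.186, 0.158, 0, 0, -0.4377, -0.2],
    [-0.037, -0.186, 0.158, 0, 0, -0.4377, -0.2],
    [-0.037, -0.186, 0.158, 0, 0, -0.4377, -0.2],
    [-0.037, -0.186, 0.158, 0, 0, -0.4377, -0.2],
    [-0.037, -0.186, 0.158, 0, 0, -0.4377, -0.2],
    [-0.037, -0.186, 0.158, 0, 0, -0.4377, -0.2],
    [-0.037, -0.186, 0.158, 0, 0, -0.4377, -0.2],
    [-0.037, -0.186, 0.158, 0, 0, -0.4377, -0.2],
    [-0.037, -0.186, 0.25, 0, 0, -0.4377, -0.2],
    [-0.037, -0.186, 0.35, 0, 0, -0.4377, -0.2]
  ]
}}

```text
time: 13.9
tool_pos: [0.4205, 0.309, 0.1726]
orientation: [0.932, 2.999, 0.003]
force: [0.2, 0.6, -0.3]
gripper_width: 0.603
grasp_force: 0.0
```

```bash
python3 - <<'E'
from mv import *
done([-.037,-.186,.35,0,0,-.4377]);meas()
rows([.4205,.3085,.0785,.97])
from bench import camera
import cv2
s=np.mean([camera("side").astype(float) for _ in range(6)],0)[:,:,::-1]
t=np.mean([camera("top").astype(float) for _ in range(2)],0)[:,:,::-1]
def cr(im,u,v,w,h,k):
    return cv2.resize(im[v:v+h,u:u+w],(w*k,h*k),interpolation=cv2.INTER_CUBIC).clip(0,255).astype('uint8')
cv2.imwrite("pics/c5.png",np.hstack([cr(s,190,90,66,90,6),cr(t,140,170,66,90,6)]))
E
```

```text
cmd [0.4203 0.3084 0.1732 0.97  ]
t 13.9 pos [0.4205 0.309  0.1726] psi 0.9679 tilt [0.0018 0.0013] F [ 0.22  0.59 -0.27] w 0.603 g 0.0
[-0.0, 0.001, 0.237] [0.0, 0.0, 0.0]
```

View pics/c5.png

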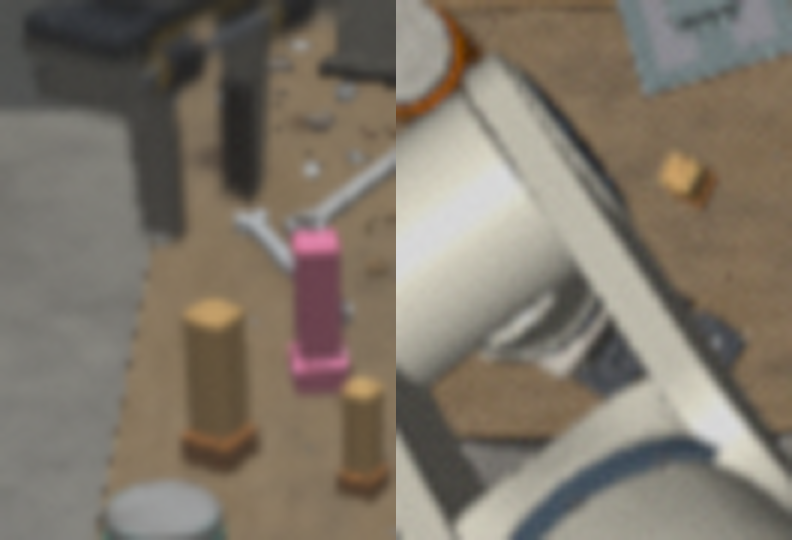

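The fingers straddle the stem: tips at (163,237) and (243,195), stem top at (214,312). I'll go down and pinch.

>>> {"op": "send_rows", "data": {
  "newtons": 45,
  "steps": [
    [0, 0, 0.1, 0, 0, 0, -0.2],
    [0, 0, 0.18, 0, 0, 0, -0.2],
    [0, 0, 0.237, 0, 0, 0, -0.2],
    [0, 0, 0.237, 0, 0, 0, -0.2],
    [0, 0, 0.237, 0, 0, 0, 1],
    [0, 0, 0.237, 0, 0, 0, 1],
    [0, 0, 0.237, 0, 0, 0, 1],
    [0, 0, 0.237, 0, 0, 0, 1],
    [0, 0, 0.237, 0, 0, 0, 1],
    [0, 0, 0.237, 0, 0, 0, 1],
    [0, 0, 0.237, 0, 0, 0, 1]
  ]
}}

```text
time: 15.68
tool_pos: [0.4205, 0.3091, 0.0788]
orientation: [0.929, 3.0, 0.002]
force: [-0.1, -0.5, 6.9]
gripper_width: 0.279
grasp_force: 44.9
```

```bash
python3 -c "
from mv import *
done([0,0,.237,0,0,0]);meas()
e=np.array([.5472,.0095]);d=np.array([np.cos(1.166),np.sin(1.166)])
for s in(.045,-.045):print(e+s*d)
a=e+.045*d
rows([.4205,.3085,.2,.97],[*a,.2,1.166])"
```

```text
cmd [0.4203 0.3084 0.0784 0.97  ]
t 15.68 pos [0.4205 0.3091 0.0788] psi 0.9701 tilt [0.0012 0.0008] F [-0.13 -0.48  6.89] w 0.279 g 44.9
[0.56492242 0.05086322]
[ 0.52947758 -0.03186322]
[-0.0, 0.001, -0.304] [0.0, 0.0, 0.0]
[-0.662, -0.327, -0.304] [0.0, 0.0, -0.0624]
```

>>> {"op": "send_rows", "data": {
  "steps": [
    [0, 0, -0.1, 0, 0, 0, 1],
    [0, 0, -0.3, 0, 0, 0, 1],
    [-0.15, -0.08, -0.3, 0, 0, -0.015, 1],
    [-0.3, -0.15, -0.3, 0, 0, -0.03, 1],
    [-0.45, -0.22, -0.3, 0, 0, -0.05, 1],
    [-0.6, -0.29, -0.3, 0, 0, -0.0624, 1],
    [-0.662, -0.327, -0.3, 0, 0, -0.0624, 1],
    [-0.662, -0.327, -0.22, 0, 0, -0.0624, 1],
    [-0.662, -0.327, -0.18, 0, 0, -0.0624, 1],
    [-0.662, -0.327, -0.18, 0, 0, -0.0624, 1]
  ]
}}

```text
time: 16.92
tool_pos: [0.5631, 0.0515, 0.1488]
orientation: [-0.63, -3.075, 0.001]
force: [0.1, -0.3, -0.4]
gripper_width: 0.28
grasp_force: 44.9
```

```bash
python3 - <<'E'
from mv import *
done([-.662,-.327,-.18,0,0,-.0624]);meas()
from bench import camera
import cv2
s=np.mean([camera("side").astype(float) for _ in range(4)],0)[:,:,::-1]
def cr(im,u,v,w,h,k):
    return cv2.resize(im[v:v+h,u:u+w],(w*k,h*k),interpolation=cv2.INTER_CUBIC).clip(0,255).astype('uint8')
cv2.imwrite("pics/c6.png",cr(s,225,140,80,90,6))
E
```

```text
cmd [0.5648 0.0508 0.1504 1.1661]
t 16.93 pos [0.5631 0.0515 0.1488] psi 1.1667 tilt [-0.0031 -0.0002] F [ 0.06 -0.27 -0.37] w 0.28 g 44.9
```

View pics/c6.png

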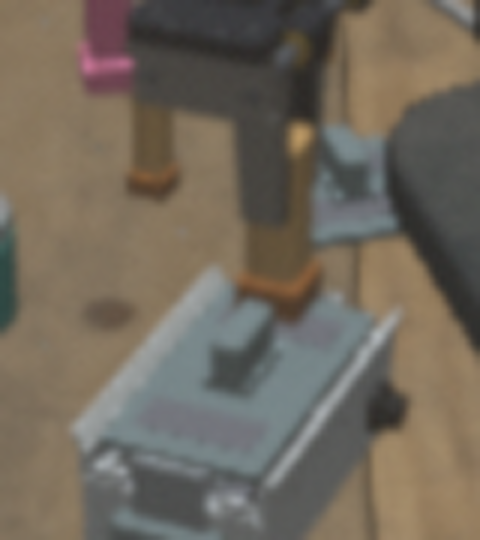

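The pusher foot at (280,285) hangs square over the gland end of the proud cover. I'll press down in small steps.

>>> {"op": "send_rows", "data": {
  "steps": [
    [0, 0, 0.02, 0, 0, 0, 1],
    [0, 0, 0.028, 0, 0, 0, 1],
    [0, 0, 0.034, 0, 0, 0, 1],
    [0, 0, 0.04, 0, 0, 0, 1],
    [0, 0, 0.045, 0, 0, 0, 1],
    [0, 0, 0.05, 0, 0, 0, 1],
    [0, 0, 0.05, 0, 0, 0, 1]
  ]
}}

```text
time: 18.0
tool_pos: [0.5641, 0.0511, 0.1296]
orientation: [-0.631, -3.077, 0.0]
force: [0.5, -0.1, -0.6]
gripper_width: 0.283
grasp_force: 44.9
```

>>> {"op": "send_rows", "data": {
  "steps": [
    [0, 0, 0.005, 0, 0, 0, 1],
    [0, 0, 0.01, 0, 0, 0, 1],
    [0, 0, 0.013, 0, 0, 0, 1],
    [0, 0, 0.013, 0, 0, 0, 1]
  ]
}}

```text
time: 18.5
tool_pos: [0.5649, 0.0512, 0.1258]
orientation: [0.631, 3.076, 0.0]
force: [-2.2, -0.4, 11.8]
gripper_width: 0.282
grasp_force: 45.0
```

>>> {"op": "send_rows", "data": {
  "steps": [
    [0, 0, 0.002, 0, 0, 0, 1],
    [0, 0, 0.002, 0, 0, 0, 1],
    [0, 0, 0.002, 0, 0, 0, 1]
  ]
}}

```text
time: 18.88
tool_pos: [0.565, 0.0512, 0.1258]
orientation: [0.631, 3.076, 0.0]
force: [-5.0, 0.8, 19.7]
gripper_width: 0.28
grasp_force: 45.0
```

Gland end home: 19.7 N with the foot at 47 mm. Now lift over the rib to the other end.

>>> {"op": "send_rows", "data": {
  "steps": [
    [0, 0, -0.05, 0, 0, 0, 1],
    [0, 0, -0.14, 0, 0, 0, 1],
    [0, 0, -0.14, 0, 0, 0, 1],
    [0, -0.1, -0.14, 0, 0, 0, 1],
    [0, -0.225, -0.14, 0, 0, 0, 1],
    [0, -0.225, -0.14, 0, 0, 0, 1],
    [0, -0.225, -0.1, 0, 0, 0, 1],
    [0, -0.225, -0.065, 0, 0, 0, 1],
    [0, -0.225, -0.065, 0, 0, 0, 1]
  ]
}}

```text
time: 20.0
tool_pos: [0.528, -0.0307, 0.1479]
orientation: [-0.629, -3.074, 0.001]
force: [-0.5, -0.6, -1.1]
gripper_width: 0.279
grasp_force: 44.9
```

```bash
python3 - <<'E'
from mv import *
done([0,0,.065,0,0,0]);done([0,-.225,-.065,0,0,0]);meas()
E
```

```text
cmd [0.5648 0.0508 0.1244 1.1661]
cmd [ 0.5294 -0.0319  0.1504  1.1661]
t 20.0 pos [ 0.528  -0.0307  0.1479] psi 1.1671 tilt [-0.0035  0.0003] F [-0.46 -0.61 -1.1 ] w 0.279 g 44.9
```

>>> {"op": "send_rows", "data": {
  "steps": [
    [0, 0, 0.02, 0, 0, 0, 1],
    [0, 0, 0.028, 0, 0, 0, 1],
    [0, 0, 0.034, 0, 0, 0, 1],
    [0, 0, 0.04, 0, 0, 0, 1],
    [0, 0, 0.045, 0, 0, 0, 1],
    [0, 0, 0.05, 0, 0, 0, 1],
    [0, 0, 0.055, 0, 0, 0, 1],
    [0, 0, 0.06, 0, 0, 0, 1],
    [0, 0, 0.063, 0, 0, 0, 1],
    [0, 0, 0.063, 0, 0, 0, 1]
  ]
}}

```text
time: 21.25
tool_pos: [0.5291, -0.0316, 0.1258]
orientation: [0.631, 3.077, -0.0]
force: [-3.7, 0.6, 11.3]
gripper_width: 0.279
grasp_force: 45.0
```

>>> {"op": "send_rows", "data": {
  "steps": [
    [0, 0, 0.002, 0, 0, 0, 1],
    [0, 0, 0.002, 0, 0, 0, 1],
    [0, 0, 0.002, 0, 0, 0, 1]
  ]
}}

```text
time: 21.62
tool_pos: [0.5292, -0.0316, 0.1258]
orientation: [0.631, 3.077, 0.0]
force: [-7.1, 1.0, 21.5]
gripper_width: 0.281
grasp_force: 45.0
```

```bash
python3 - <<'E'
from mv import *
done([0,0,.065,0,0,0]);meas()
rows([.5294,-.0319,.2,1.166],[.42,.3,.2,.97],[.42,.3,.0805,.97])
E
```

```text
cmd [ 0.5294 -0.0319  0.1244  1.1661]
t 21.62 pos [ 0.5292 -0.0316  0.1258] psi 1.1661 tilt [ 0.0005 -0.0001] F [-7.07  0.99 21.51] w 0.281 g 45.0
[-0.0, 0.0, -0.189] [0.0, 0.0, 0.0]
[0.578, 0.655, -0.189] [0.0, 0.0, 0.0624]
[0.578, 0.655, 0.11] [0.0, 0.0, 0.0624]
```

Second end home at 21.5 N. I'll take the pusher back to its old place.

>>> {"op": "send_rows", "data": {
  "steps": [
    [0, 0, -0.05, 0, 0, 0, 1],
    [0, 0, -0.19, 0, 0, 0, 1],
    [0, 0, -0.19, 0, 0, 0, 1],
    [0.12, 0.13, -0.19, 0, 0, 0.015, 1],
    [0.23, 0.26, -0.19, 0, 0, 0.03, 1],
    [0.35, 0.39, -0.19, 0, 0, 0.045, 1],
    [0.47, 0.52, -0.19, 0, 0, 0.06, 1],
    [0.578, 0.655, -0.19, 0, 0, 0.0624, 1],
    [0.578, 0.655, -0.1, 0, 0, 0.0624, 1],
    [0.578, 0.655, 0, 0, 0, 0.0624, 1],
    [0.578, 0.655, 0.07, 0, 0, 0.0624, 1],
    [0.578, 0.655, 0.105, 0, 0, 0.0624, 1],
    [0.578, 0.655, 0.111, 0, 0, 0.0624, 1],
    [0.578, 0.655, 0.111, 0, 0, 0.0624, 1]
  ]
}}

```text
time: 23.38
tool_pos: [0.4199, 0.3003, 0.0798]
orientation: [0.93, 3.001, 0.0]
force: [0.1, -0.1, -1.1]
gripper_width: 0.279
grasp_force: 45.0
```

```bash
python3 - <<'E'
from mv import *
done([.578,.655,.111,0,0,.0624]);meas()
E
```

```text
cmd [0.42   0.2999 0.08   0.97  ]
t 23.38 pos [0.4199 0.3003 0.0798] psi 0.9698 tilt [0.0003 0.0002] F [ 0.09 -0.12 -1.13] w 0.279 g 45.0
```

Not touching yet, so I lower 1 mm to contact, open gently and rise.

>>> {"op": "send_rows", "data": {
  "steps": [
    [0, 0, 0.003, 0, 0, 0, 1],
    [0, 0, 0.003, 0, 0, 0, 1],
    [0, 0, 0.003, 0, 0, 0, 0.3],
    [0, 0, 0.003, 0, 0, 0, 0.1],
    [0, 0, 0.003, 0, 0, 0, -0.1],
    [0, 0, 0.003, 0, 0, 0, -0.2],
    [0, 0, 0.003, 0, 0, 0, -0.2],
    [0, 0, 0.003, 0, 0, 0, -0.2],
    [0, 0, -0.1, 0, 0, 0, -0.2],
    [0, 0, -0.25, 0, 0, 0, -0.2],
    [0, 0, -0.5, 0, 0, 0, -0.2],
    [0, 0, -0.6, 0, 0, 0, -0.2],
    [0, 0, -0.6, 0, 0, 0, -0.2]
  ]
}}

```text
time: 25.0
tool_pos: [0.421, 0.3013, 0.324]
orientation: [0.928, 2.997, 0.009]
force: [0.1, 0.3, -0.9]
gripper_width: 0.6
grasp_force: 0.0
```

```bash
python3 - <<'E'
from mv import *
meas()
from bench import camera
import cv2
t,s=[np.mean([camera(n).astype(float) for _ in range(4)],0)[:,:,::-1] for n in("top","side")]
def cr(im,u,v,w,h,k):
    return cv2.resize(im[v:v+h,u:u+w],(w*k,h*k),interpolation=cv2.INTER_CUBIC).clip(0,255).astype('uint8')
cv2.imwrite("pics/c7.png",np.hstack([cr(s,205,130,92,114,4),cr(t,235,150,100,114,4)]))
E
```

```text
t 25.0 pos [0.421  0.3013 0.324 ] psi 0.97 tilt [0.0056 0.0041] F [ 0.07  0.29 -0.86] w 0.6 g 0.0
```

View pics/c7.png

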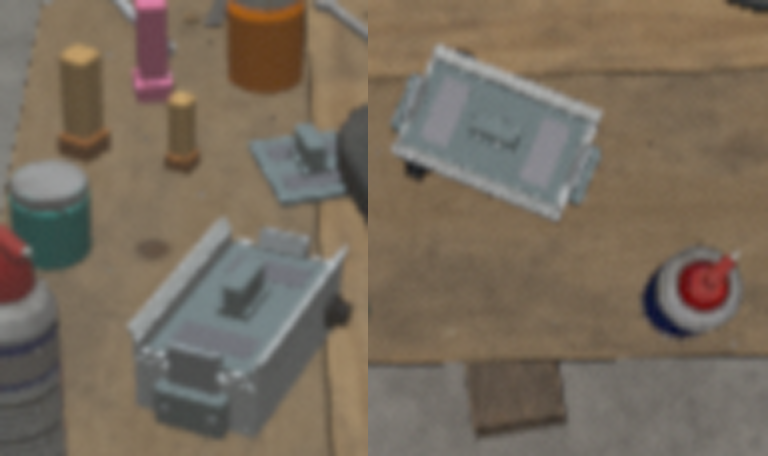

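The cover sits deep in the recess with both catches closed over it. The pusher stands upright at (82,100), and the other items have not moved.

```bash
python3 -c "
from bench import sign_off
print(sign_off())"
```

```text
the job is handed in; nothing more can be done
None
```

The job is handed in: the longer cover is home at both ends (pressed at 19.7 N, then 21.5 N), the pusher stands upright on the bench and released, and nothing else looks moved; `sign_off()` returned no verdict.

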